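# Gauge the loaded gap of a soap press

## Robot

A 6-joint arm with a two-finger parallel gripper is mounted at the origin on the work surface. World frame = base frame: x ahead of the robot, y to its left, z up, the work surface at z = 0. Lengths are in m, angles in degrees, forces in N, time in s.
With the tool pointing down it reaches from about 0.375 to 0.9 m from the base axis. Payload 3.1 kg.
Tool frame: the origin (TCP) lies at the very end of the fingers, on their centre line; the grasp point (between the pads) lies 19 mm behind it; z points along the fingers, y is the direction in which the jaws open and shut (so a half turn about z gives the same grasp; the last joint's range is limited). The gripper opens to 87 mm and grips with 3 to 60 N. Pads are 19 mm wide; open, the fingers measure 117 mm over their backs; the gripper's body (75 mm by 190 mm) begins 51 mm behind the grasp point.
Start: joints at [-73.31, 30.224, 82.088, -0, 67.689, -10.227], TCP at [0.283, -0.557, 0.223] pointing down, gripper open.
Joint ranges: [-176.69, 176.69], [-43.24, 126.21], [12.49, 139.97], [-82, 262], [0, 151.66], [-163.58, 163.58]. Speed limits (degrees/s): [159.86, 159.86, 180, 180, 180, 180].

## Interface

Orientations are given as a 3x3 rotation matrix whose columns are the frame's x, y, z axes.
In Python, from rig import readout, capture, camera_model, bot, spot_in, regions_of gives the robot as it stands.
- The arm moves only by the tool send_rows, never from a script. Its argument "moves" is a list that holds one entry, the list of rows, each a list of 7 numbers: the turn, a rotation vector about the tool's x, y, z in degrees, then the shift along the tool's x, y, z in cm, then the opening, from -1 (shut) to 1 (fully open). A call has exactly 5 rows; each row shifts and turns the commanded pose from where the row before left it, along the tool's axes as they then stand; what a row does not reach is not made up. A row lasts 1/10 s, in which the tool goes at most 50 mm and 8.59 degrees, less where a joint would pass 70% of its speed; a pose out of reach is approached as far as the arm can. A call with a gripper value outside its range is refused whole. The fingers move at their own pace and stop on an object; the grip force is fixed at half the most. Time passes only in rows, so rows that do not move let the fingers close, or fill a call up. It gives the time, the measured TCP pose, the force and the opening at its end, in the units of the state.
- readout.read_state(): the state, without advancing time (a new reading comes with each control period).
- capture(name): name is "scene" or "top" or "wrist"; returns the picture (420x560x3 uint8, blue, green, red); there is no depth.
- camera_model(name): a dict with "camera_matrix" (3x3 intrinsics, pixels), "k1" (the pictures are not rectified: a ray, as slopes to the right and down, at radius r is drawn at 1 + k1 r^2 times it, then the intrinsics apply), "pose" (4x4, takes a point from camera to world coordinates). Camera axes: x right, y up, looking along -z (the intrinsics and any distortion apply to the point x, -y, -z); pixel columns grow to the right and rows downward; lengths in m; the calibration is good to about 2 mm. A picture is of the moment at which its call begins: read the wrist's pose just before it. camera_model takes no time and is no camera call; for the wrist camera it gives the pose at the moment of the call.
- bot.hand_in(): hands the job in, once; it reports no verdict.
Trained networks look in the newest picture that a camera, given by its name, has taken for a name from the list of things; names that differ only in an ending like _2 or _b are one class to them, and where a whole thing is asked for, a point or a joint stands for the part that bears it (a point fixed in the world has none). Each returns a list of dicts, best first, with "p" (0 to 1); they miss things now and then, are a little off and sometimes report something else, mostly with a low value. They report only what shows in the picture. A call takes as long as a camera call. They do not tell look-alikes from the thing itself.
- spot_in(camera, thing): "location" ([x, y, z] in m, in world coordinates, good to about 4 mm: the middle of the surface that is visible of it).
- regions_of(camera, thing): "mask" (420x560 bool, what is visible of it).
The state is a dict: "time_s": time; "joint_positions": joint angles; "qvel": joint speeds; "tau": joint torques, N m; "position": TCP position; "tcp_rot": TCP orientation; "force": force on the tool from outside, world axes, zero at the start; "moment": the same for the moment, N m; "opening": opening from 0.0 (shut) to 1.0 (fully open).
Only numpy, scipy, OpenCV 4.12 (cv2) and the standard library are available. Lean on these libraries where they do the work, as an engineer would, in place of code of your own. Each camera call takes 0.05 s, during which the arm holds its last target. There are 200 camera calls.

## Task

Set the steel weight gently upright on the narrow rib on top of the soap press's floating plate, centred, and let go of it, so that the plate sinks to its stop. Then take the taper gauge by its wooden grip and slide its blade, thin end first and flat on the press's lower plate, straight into the front of the gap until it drags snugly between the two plates, without jacking the top plate up. Finish like that, still gripping the gauge at that depth; leave the other things on the bench alone.

Things in the scene. Friction and masses are not known exactly. Their poses are not given: they have to be found in the camera images.
- press: Soap press, fixed on the bench: dark steel base 165 x 180 x 34 mm, two steel columns (16 mm thick, top 109 mm above the bench) 72 mm to either side. Origin: on the bench below the centre of the floating plate. x points from the open front (robot's side) to the back: the blade goes in along +x; y left, z up. Position and yaw vary.
- bed: Lower plate, fixed on the press base, plain steel, 125 (x) x 100 (y) x 20 mm, axes as the press. Origin: on its underside, at the press's x and y; it reaches from 85 mm before that to 40 mm behind, so 45 mm of it lies open before the floating plate. Its top, 20 mm above the origin, is 42 to 44 mm above the bench: it varies, so the blade's depth must be felt.
- platen (a joint): How far the floating aluminium plate, 80 (x) x 110 (y) x 14 mm, has sunk (m): 0 up on its springs (underside 54.5 mm above the bench), 0.006 at its lower stop (48.5 mm; gap 4.5 to 6.5 mm), where the weight brings it. Lifting it lowers the value. It moves only up and down.
- platen_front (a point): Middle of the lower front edge of the floating plate, where the gap begins. Axes as the press. With the weight on, the plate bears on a blade with about 4 to 6 N, little changed as it is lifted; sliding the blade then takes several newtons. Before it is wedged, the blade slides almost freely.
- platen_rib (a point): Centre of the top of the rib on the floating plate: rib 24 mm (x) x 70 mm (y), 17 mm high, its top 31 mm above the plate's underside. Axes as the press.
- weight: Steel setting weight, about 0.85 kg: disc 60 mm across and 40 mm high, with an upright round stem 24 mm thick and 42 mm long on it (82 mm high in all). Origin: centre of the underside; z up along the stem. Stands loose on the bench.
- gauge: Taper gauge, 90 g, lying on its flat underside: wooden grip 60 (x) x 14 (y) x 40 mm high, and from its front a steel blade 110 mm long, 24 mm wide, 3 mm thick at the tip growing evenly to 8.5 mm at the grip (flat below, sloping above). Origin: centre of the grip's underside; x along the blade to the tip, z up. Grip from x -30 to 30 mm, blade 30 to 140 mm; both undersides at z = 0.
- gauge_tip (a point): Middle of the underside of the blade's thin end, 140 mm ahead of the gauge's origin. Axes as the gauge.
- mould: Bystander: dark soap mould, about 196 x 256 x 35 mm, some cells filled. Leave alone.
- crate: Bystander: wooden crate of soap bars, 200 x 260 mm, 100 mm high. Leave alone.
- stamp: Bystander: three-headed aluminium hand stamp, 36 x 150 mm, 104 mm high. Leave alone.
- soap: Bystander: soap bar 50 x 70 x 28 mm. Leave alone.
Things that resemble listed ones, but are neither listed nor needed, are in the scene too. Of the things that look like the gauge, the smallest one is meant.

How it is judged:
By the outcome, as a careful person would: the job done as asked, in the order asked, and still so for the second after the job is handed in, while the arm keeps its last pose, push and grip.
It also fails if it takes over 69 s, if anything falls off the work surface, if the arm or the gripper's body presses on something with over 40 N, if the wrist force passes 120 N, or if a joint passes its speed limit or range.

## Working session

There is one attempt and no reset: what is moved stays moved. The work goes in short steps, Python scripts to look and compute and a tool call to move; the robot and the scene stay as the last step left them, time stands still between calls to the robot, and variables do not carry over. Pictures are saved under pics/ and viewed, about 8 in all and at most 12, crops included, and the job is handed in when it is done.

Besides the shell and the picture viewer there is one more tool, called by a JSON object that holds its "op" and its "data". send_rows: Moves the arm, as the interface text tells. Its arguments: {"type":"object","properties":{"moves":{"type":"array","items":{"type":"array","items":{"type":"array","items":{"type":"number"}}}}},"required":["moves"]}

```bash
ls; mkdir -p pics
python3 - <<'E'
from rig import *
import cv2,numpy as np
s=readout.read_state();print(s)
for c in ["scene","top"]:
    im=capture(c);cv2.imwrite(f"pics/{c}0.png",im)
    m=camera_model(c);print(c,m)
    for t in ["gauge","gauge_tip","weight","platen_rib","platen_front","bed","press"]:
        print(t,[(np.round(d["location"],4).tolist(),round(d["p"],2)) for d in spot_in(c,t)])
a=np.hstack([cv2.imread("pics/scene0.png"),cv2.imread("pics/top0.png")])
E
```

```text
pics
{'time_s': 0.0, 'joint_positions': array([-7.33105595e+01,  3.02765776e+01,  8.21567494e+01, -1.16719464e-03,
        6.76878836e+01, -1.02264284e+01]), 'qvel': array([-0.23680157, -0.02519238, -0.01591417,  0.04598715,  0.05081235,
       -0.02568878]), 'tau': array([-2.41142388e-04, -4.40042531e+01, -1.76596624e+01,  6.32887823e-02,
        5.79840993e-02, -1.70906542e-04]), 'position': array([ 0.2827429 , -0.55657085,  0.22159522]), 'tcp_rot': array([[ 8.91668788e-01,  4.52687951e-01, -6.25596570e-04],
       [ 4.52688242e-01, -8.91666569e-01,  2.02099503e-03],
       [ 3.57056549e-04, -2.08525840e-03, -9.99997762e-01]]), 'force': array([ 0.10613875, -0.015058  , -0.27623444]), 'moment': array([-0.03622981,  0.00288579, -0.02416734]), 'opening': 0.999348494628697}
scene {'camera_matrix': array([[405.0548798 ,   0.        , 284.38902004],
       [  0.        , 405.0548798 , 210.60249975],
       [  0.        ,   0.        ,   1.        ]]), 'k1': -0.03183235357111893, 'pose': array([[ 0.25367872, -0.77342856,  0.5809091 ,  1.20862371],
       [ 0.96721291,  0.19531217, -0.1623
[... 973 characters left out ...]
00702206],
       [-0.00246741,  0.18854887,  0.98206071,  1.5415113 ],
       [ 0.        ,  0.        ,  0.        ,  1.        ]])}
gauge [([0.2511, 0.2326, 0.0117], 0.96), ([0.2679, 0.515, 0.0088], 0.79), ([0.5008, 0.2901, 0.003], 0.74), ([0.6429, 0.0412, 0.0701], 0.5)]
gauge_tip [([0.2486, 0.2352, 0.008], 0.66), ([0.5028, 0.2927, 0.0079], 0.61), ([0.2616, 0.5123, 0.0106], 0.59)]
weight [([0.4401, -0.2441, 0.0433], 0.42), ([0.5889, 0.0459, 0.0428], 0.31)]
platen_rib [([0.6458, 0.0443, 0.0683], 0.9), ([0.5696, -0.5422, 0.0331], 0.16)]
platen_front [([0.6454, 0.0409, 0.067], 0.74)]
bed [([0.5882, 0.0439, 0.0421], 0.6), ([0.6524, 0.0447, 0.0701], 0.25)]
press [([0.65, 0.0477, 0.0303], 0.8)]
```

View pics/top0.png

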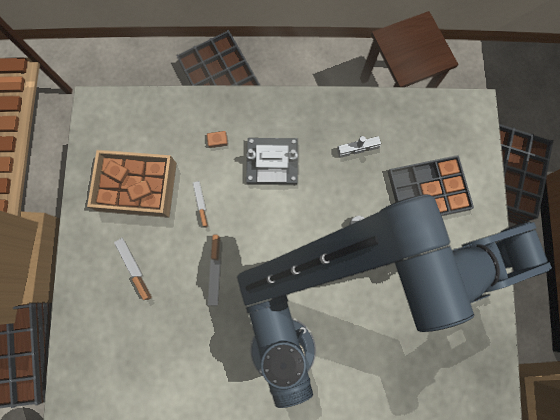

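View pics/scene0.png

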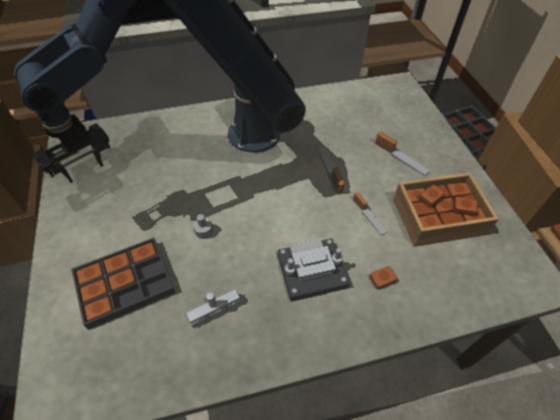

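Scene (top view): the gauge look-alikes are at (200,205), (215,270) and (133,270). The (200,205) one is shortest (45 px against 65–69), so it is the one meant. The weight is at about (352,220), partly under the arm in the top view, and at (203,227) in the scene view. The press is at (271,160). Next I fit known shapes to the masks.

```bash
cat > h.py <<'E'
from rig import *
import cv2,numpy as np
from scipy.optimize import minimize
def proj(m,P):
    T=np.linalg.inv(m["pose"]);p=P@T[:3,:3].T+T[:3,3]
    u=np.c_[p[:,0],-p[:,1]]/-p[:,2:];u=u*(1+m["k1"]*(u**2).sum(1,keepdims=True))
    K=m["camera_matrix"];return u*[K[0,0],K[1,1]]+K[:2,2]
def box(x0,x1,y0,y1,z0,z1):
    return np.array([[x,y,z] for x in(x0,x1) for y in(y0,y1) for z in(z0,z1)])
def cyl(r,z0,z1):
    a=np.linspace(0,2*np.pi,40);return np.vstack([np.c_[r*np.cos(a),r*np.sin(a),0*a+z] for z in(z0,z1)])
blade=np.array([[.03,y,z] for y in(-.012,.012) for z in(0,.0085)]+[[.14,y,z] for y in(-.012,.012) for z in(0,.003)])
SH=dict(gauge=[box(-.03,.03,-.007,.007,0,.04),blade],weight=[cyl(.03,0,.04),cyl(.012,.04,.082)],
 platen=[box(-.04,.04,-.055,.055,.0545,.0685),box(-.012,.012,-.035,.035,.0685,.0855)],
 bed=[box(-.085,-.04,-.05,.05,.023,.043)])
def sil(m,parts,q):
    c,s=np.cos(q[2]),np.sin(q[2]);R=np.array([[c,-s,0],[s,c,0],[0,0,1]])
    im=np.zeros((420*4,560*4),np.uint8)
    for P in parts:
        h=cv2.convexHull(((proj(m,P@R.T+[q[0],q[1],0])+.5)*64).astype(np.int32))
        cv2.fillConvexPoly(im,h,255,shift=4)
    return cv2.resize(im,(560,420),interpolation=cv2.INTER_AREA)/255.
def fit(obs,parts,q0):
    f=lambda q:sum(np.minimum(sil(m,parts,q),k).sum()/-np.maximum(sil(m,parts,q),k).sum() for m,k in obs)/len(obs)
    S=np.array([q0]+[np.add(q0,d) for d in([.01,0,0],[0,.01,0],[0,0,.15])])
    r=minimize(f,q0,method="Nelder-Mead",options=dict(initial_simplex=S,xatol=1e-4,fatol=1e-5));return r.x,-r.fun
def mask(c,t,near=None,m=None):
    L=regions_of(c,t)
    if not L:return None
    if near is None:return L[0]["mask"]*1.
    u=proj(m or camera_model(c),np.array([near]))[0]
    return min(L,key=lambda d:np.hypot(*(np.argwhere(d["mask"]).mean(0)[::-1]-u)))["mask"]*1.
E
python3 - <<'E'
from h import *
M={c:camera_model(c) for c in("scene","top")}
for t,n,near,q0s in [("gauge","gauge",[.49,.287,.01],[[.45,.28,.1],[.45,.28,.3]]),("weight","weight",[.43,-.257,.04],[[.43,-.25,0]]),
  ("platen_rib","platen",[.655,.042,.06],[[.65,.042,0]]),("bed","bed",[.59,.044,.043],[[.65,.042,0]])]:
    obs={}
    for c in M:
        if n=="weight" and c=="top":continue
        k=mask(c,t,near,M[c])
        if k is not None: obs[c]=(M[c],k)
    for q0 in q0s:
        for S in [list(obs)]+[[c] for c in obs]:
            q,v=fit([obs[c] for c in S],SH[n],q0);print(n,S,np.round([*q[:2]*1000,np.degrees(q[2])],1),round(v,3))
im=cv2.imread("pics/top0.png")[160:320,90:250];cv2.imwrite("pics/crop.png",cv2.resize(im,None,fx=4,fy=4,interpolation=3))
E
```

```text
gauge ['scene', 'top'] [441.8 280.9  14.4] 0.794
gauge ['scene'] [441.1 278.2  14.3] 0.838
gauge ['top'] [440.4 281.2  15.1] 0.829
gauge ['scene', 'top'] [440.8 280.1  14.6] 0.798
gauge ['scene'] [441.1 278.9  14.1] 0.836
gauge ['top'] [440.4 281.   15.2] 0.83
weight ['scene'] [ 420.2 -257.3    6.4] 0.895
weight ['scene'] [ 420.2 -257.3    6.4] 0.895
platen ['scene', 'top'] [ 6.509e+02  4.430e+01 -4.000e-01] 0.847
platen ['scene'] [6.516e+02 4.240e+01 2.000e-01] 0.853
platen ['top'] [6.504e+02 4.730e+01 4.000e-01] 0.863
bed ['scene', 'top'] [6.531e+02 4.920e+01 4.000e-01] 0.685
bed ['scene'] [631.6  49.5   7.4] 0.414
bed ['top'] [6.532e+02 4.940e+01 4.000e-01] 0.981
```

View pics/crop.png

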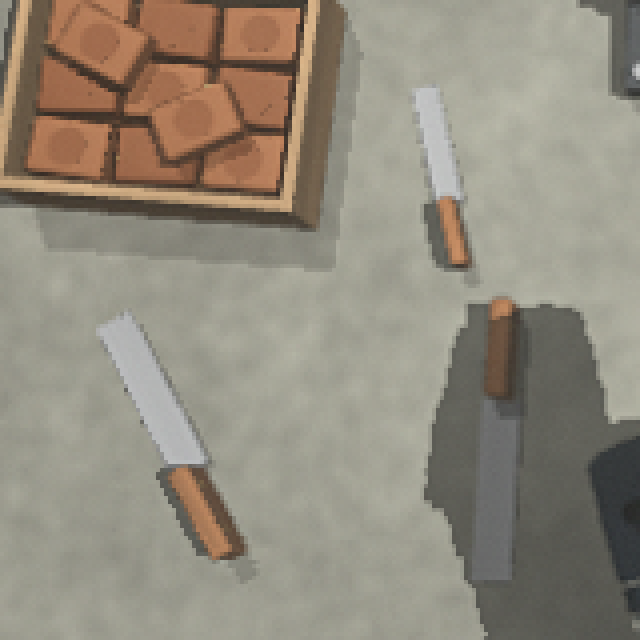

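The crop confirms it: the piece at crop (440,180), full image (200,205), is clearly the smallest gauge, with its tip pointing up (+x). Moving above the weight.

{"op": "send_rows", "data": {"moves": [[[0,0,6.7,0,0,0,1],[0,0,6.7,0,0,0,1],[0,0,6.7,0,0,0,1],[0,0,6.7,0,0,0,1],[0,0,0.1,1.7,-4,0,1]]]}}

```text
time_s: 1.65
position: [0.2987, -0.5222, 0.2228]
tcp_rot: [[1.0, -0.006, 0.001], [-0.006, -1.0, -0.006], [0.001, 0.006, -1.0]]
force: [1.2, 1.2, 0.3]
opening: 0.998
```

{"op": "send_rows", "data": {"moves": [[[0,0,0,2,-4.4,0,1],[0,0,0,2,-4.4,0,1],[0,0,0,2,-4.4,0,1],[0,0,0,2,-4.4,0,1],[0,0,0,2,-4.4,0,1]]]}}

```text
time_s: 2.15
position: [0.4004, -0.2955, 0.2228]
tcp_rot: [[1.0, -0.0, 0.001], [-0.0, -1.0, -0.0], [0.001, 0.0, -1.0]]
force: [0.8, 0.2, -0.4]
opening: 0.999
```

{"op": "send_rows", "data": {"moves": [[[0,0,0,1,-2,0,1],[0,0,0,1,-2,0,1],[0,0,0,0,0,0,1],[0,0,0,0,0,0,1],[0,0,0,0,0,0,1]]]}}

```text
time_s: 2.65
position: [0.4197, -0.2582, 0.2227]
tcp_rot: [[1.0, -0.0, 0.0], [-0.0, -1.0, -0.001], [0.0, 0.001, -1.0]]
force: [-0.3, -0.8, 0.1]
opening: 0.997
```

```bash
cat > look.py <<'E'
from h import *
import sys
t,n,name=sys.argv[1:4];q0=[float(x) for x in sys.argv[4:7]];cams=sys.argv[7:] or ["wrist"]
s=readout.read_state();print(s["time_s"],np.round(s["position"],4),np.round(s["tcp_rot"],3).tolist(),np.round(s["force"],2),s["opening"])
obs=[]
for c in cams:
    m=camera_model(c);im=capture(c);cv2.imwrite(f"pics/{name}_{c}.png",im)
    k=mask(c,t,[q0[0],q0[1],.04],m)
    if k is None: print("none",c);continue
    print(c,"cam",np.round(m["pose"][:3,3],3),"mask",k.sum())
    q,v=fit([(m,k)],SH[n],q0);print(c,np.round([*q[:2]*1000,np.degrees(q[2])],1),round(v,3));obs.append((m,k))
if len(obs)>1:
    q,v=fit(obs,SH[n],q0);print("all",np.round([*q[:2]*1000,np.degrees(q[2])],1),round(v,3))
E
python3 look.py weight weight w1 .42 -.257 0 wrist top
```

```text
2.65 [ 0.4197 -0.2582  0.2227] [[1.0, -0.0, 0.0], [-0.0, -1.0, -0.001], [0.0, 0.001, -1.0]] [-0.28 -0.84  0.1 ] 0.9969982623857997
wrist cam [ 0.486 -0.259  0.385] mask 2350.0
wrist [ 422.3 -257.8    3.8] 0.972
none top
```

{"op": "send_rows", "data": {"moves": [[[0,0,0,0.26,0,4,1],[0,0,0,0,0,4,1],[0,0,0,0,0,4,1],[0,0,0,0,0,3,1],[0,0,0,0,0,2.6,1]]]}}

```text
time_s: 3.35
position: [0.4219, -0.2575, 0.0448]
tcp_rot: [[1.0, -0.001, -0.001], [-0.001, -1.0, 0.001], [-0.001, -0.001, -1.0]]
force: [-0.6, -0.1, -0.1]
opening: 0.998
```

{"op": "send_rows", "data": {"moves": [[[0,0,0,0,0,0,-1],[0,0,0,0,0,0,-1],[0,0,0,0,0,0,-1],[0,0,0,0,0,0,-1],[0,0,0,0,0,0,-1]]]}}

```text
time_s: 3.85
position: [0.423, -0.2578, 0.0478]
tcp_rot: [[1.0, 0.0, 0.002], [0.0, -1.0, -0.002], [0.002, 0.002, -1.0]]
force: [-0.1, 0.4, 0.8]
opening: 0.632
```

{"op": "send_rows", "data": {"moves": [[[0,0,0,0,0,0,-1],[0,0,0,0,0,0,-1],[0,0,0,0,0,0,-1],[0,0,0,0,0,-0.2,-1],[0,0,0,0,0,-0.2,-1]]]}}

```text
time_s: 4.35
position: [0.4217, -0.2565, 0.05]
tcp_rot: [[1.0, 0.0, -0.002], [0.0, -1.0, 0.002], [-0.002, -0.002, -1.0]]
force: [-0.5, 0.6, -8.0]
opening: 0.267
```

{"op": "send_rows", "data": {"moves": [[[0,0,0,0,0,-2,-1],[0,0,0,0,0,-3.5,-1],[0,0,0,0,0,-3.5,-1],[0,0,0,0,0,-3.5,-1],[0,0,0,0.5,-2,-2.5,-1]]]}}

```text
time_s: 4.85
position: [0.4277, -0.2393, 0.2019]
tcp_rot: [[1.0, -0.002, 0.002], [-0.002, -1.0, -0.003], [0.002, 0.003, -1.0]]
force: [1.7, -0.8, -7.4]
opening: 0.265
```

{"op": "send_rows", "data": {"moves": [[[0,0,0,1.2,-3.2,-1,-1],[0,0,0,1.2,-3.2,-1,-1],[0,0,0,1.2,-3.2,0,-1],[0,0,0,1.2,-3.2,0,-1],[0,0,0,1.2,-3.2,0,-1]]]}}

```text
time_s: 5.35
position: [0.4858, -0.0751, 0.2192]
tcp_rot: [[1.0, 0.0, -0.004], [0.0, -1.0, 0.002], [-0.004, -0.002, -1.0]]
force: [0.2, -0.8, -8.8]
opening: 0.267
```

{"op": "send_rows", "data": {"moves": [[[0,0,0,1.2,-3.2,0,-1],[0,0,0,1.2,-3.2,0,-1],[0,0,0,1.2,-3.2,0,-1],[0,0,0,0.7,-1.8,0,-1],[0,0,0,0,-0.8,0,-1]]]}}

```text
time_s: 5.85
position: [0.5295, 0.047, 0.219]
tcp_rot: [[1.0, 0.003, -0.003], [0.003, -1.0, 0.001], [-0.003, -0.001, -1.0]]
force: [-0.3, 0.1, -7.2]
opening: 0.264
```

{"op": "send_rows", "data": {"moves": [[[0,0,0,0,0,0,-1],[0,0,0,0,0,0,-1],[0,0,0,0,0,0,-1],[0,0,0,0,0,0,-1],[0,0,0,0,0,0,-1]]]}}

```text
time_s: 6.35
position: [0.5302, 0.044, 0.2206]
tcp_rot: [[1.0, -0.001, -0.0], [-0.001, -1.0, -0.0], [-0.0, 0.0, -1.0]]
force: [-0.4, 0.4, -8.6]
opening: 0.266
```

```bash
python3 look.py platen_rib platen p1 .651 .045 0 wrist top; python3 look.py bed bed p2 .651 .045 0 wrist
```

```text
6.35 [0.5302 0.044  0.2206] [[1.0, -0.001, -0.0], [-0.001, -1.0, -0.0], [-0.0, 0.0, -1.0]] [-0.38  0.39 -8.64] 0.2662718615742829
wrist cam [0.596 0.043 0.383] mask 12194.0
wrist [6.52e+02 4.14e+01 3.00e-01] 0.888
none top
6.55 [0.5303 0.0446 0.2206] [[1.0, -0.0, 0.0], [-0.0, -1.0, -0.0], [0.0, 0.0, -1.0]] [ 0.38 -0.01 -7.7 ] 0.267153228362904
none wrist
```

View pics/p1_wrist.png

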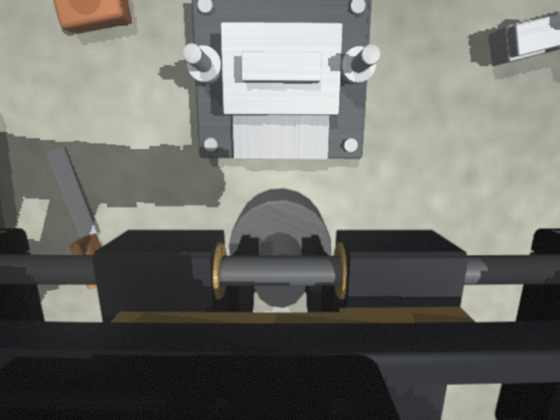

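Run:
```python
from h import *
m=camera_model("wrist");im=capture("wrist")
k=mask("wrist","platen_rib",[.65,.044,.07],m)
q,v=fit([(m,k)],SH["platen"],[.651,.045,0]);print(q,v)
g=cv2.cvtColor(im,cv2.COLOR_BGR2GRAY)
o=cv2.resize(im[:180,170:390],None,fx=3.5,fy=3.5,interpolation=2)
def dr(msk,col):
    b=cv2.resize((msk*255).astype(np.uint8)[:180,170:390],None,fx=3.5,fy=3.5)>127
    c,_=cv2.findContours(b.astype(np.uint8),0,1);cv2.drawContours(o,c,-1,col,1)
dr(k,(0,0,255));dr(sil(m,SH["platen"],q),(0,255,0));dr(sil(m,[SH["platen"][1]],q),(0,255,0))
cv2.imwrite("pics/ov.png",o)
```

```text
[ 0.65198519  0.04175565 -0.01198417] 0.8901517050589348
```

View pics/ov.png

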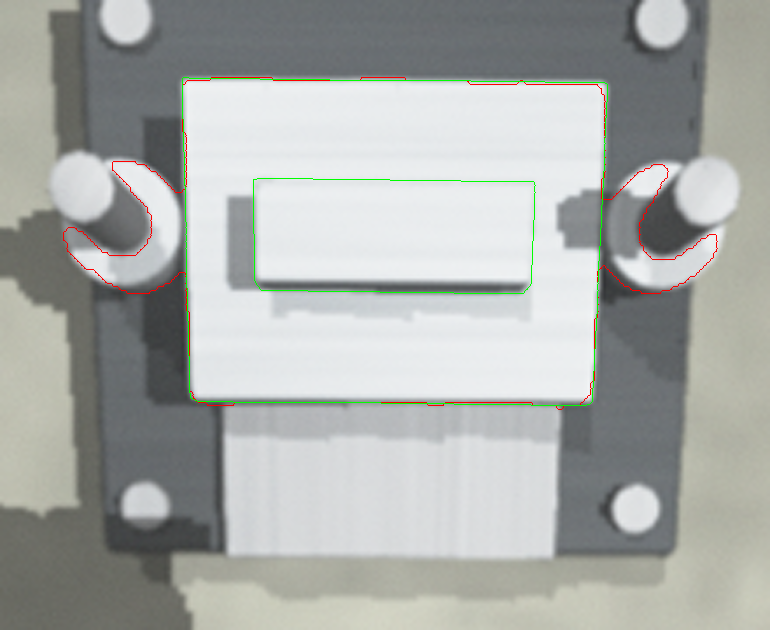

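Wrist overlay: the fitted platen outline (green) matches the picture edges. The platen is at 0.652, 0.042 with yaw about −0.5°, and the rib is centred in it. Placing the weight there.

{"op": "send_rows", "data": {"moves": [[[0,0,0,2,0.25,0,-1],[0,0,0,3.2,0,0,-1],[0,0,0,3.5,0,0,-1],[0,0,0,2.5,0,0,-1],[0,0,0,0.97,0,0,-1]]]}}

```text
time_s: 7.25
position: [0.6553, 0.0421, 0.2203]
tcp_rot: [[1.0, 0.0, 0.004], [0.0, -1.0, -0.0], [0.004, 0.0, -1.0]]
force: [0.7, 0.8, -8.3]
opening: 0.27
```

{"op": "send_rows", "data": {"moves": [[[0,0,0,0,0,1.5,-1],[0,0,0,0,0,2.5,-1],[0,0,0,0,0,2.5,-1],[0,0,0,0,0,1.5,-1],[0,0,0,0,0,0.5,-1]]]}}

```text
time_s: 7.75
position: [0.6499, 0.0427, 0.1331]
tcp_rot: [[1.0, 0.0, -0.006], [0.0, -1.0, 0.001], [-0.006, -0.001, -1.0]]
force: [-0.6, -0.3, -7.7]
opening: 0.267
```

{"op": "send_rows", "data": {"moves": [[[0,0,0,0,0,0,-1],[0,0,0,0,0,0,-1],[0,0,0,0,0,0,-1],[0,0,0,0,0,0.05,-1],[0,0,0,0,0,0.05,-1]]]}}

```text
time_s: 8.25
position: [0.6524, 0.0424, 0.1354]
tcp_rot: [[1.0, 0.0, 0.001], [0.0, -1.0, -0.0], [0.001, 0.0, -1.0]]
force: [0.4, 0.9, -7.5]
opening: 0.267
```

Run:
```python
from h import *
m=camera_model("wrist");im=capture("wrist");cv2.imwrite("pics/held.png",im)
s=readout.read_state();print(s["position"],s["force"])
m=camera_model("scene");im=capture("scene")
o=cv2.resize(im[210:320,250:390],None,fx=5,fy=5,interpolation=2);cv2.imwrite("pics/sc1.png",o)
for d in regions_of("scene","weight")[:2]: print(d["p"],d["mask"].sum(),np.argwhere(d["mask"]).mean(0))
```

```text
[0.65215676 0.04240176 0.13502974] [-0.1902706  -0.0081701  -7.86919566]
0.78 315 [256.00952381 314.12380952]
```

View pics/sc1.png

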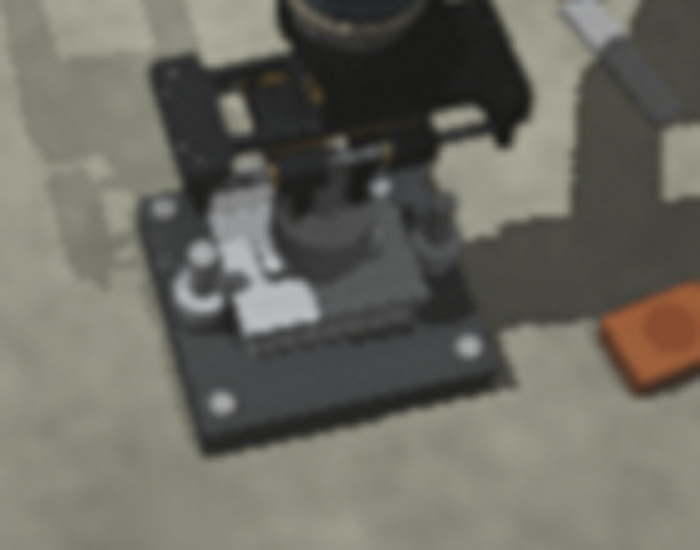

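Weight hanging above the rib, upright. Lowering gently.

{"op": "send_rows", "data": {"moves": [[[0,0,0,0,0,0.1,-1],[0,0,0,0,0,0.1,-1],[0,0,0,0,0,0.1,-1],[0,0,0,0,0,0.1,-1],[0,0,0,0,0,0,-1]]]}}

```text
time_s: 8.9
position: [0.6521, 0.0423, 0.1306]
tcp_rot: [[1.0, 0.0, 0.0], [0.0, -1.0, -0.0], [0.0, 0.0, -1.0]]
force: [-0.4, -0.3, -5.9]
opening: 0.267
```

{"op": "send_rows", "data": {"moves": [[[0,0,0,0,0,0.1,-1],[0,0,0,0,0,0.1,-1],[0,0,0,0,0,0.1,-1],[0,0,0,0,0,0,-1],[0,0,0,0,0,0,-1]]]}}

```text
time_s: 9.4
position: [0.6521, 0.0423, 0.1276]
tcp_rot: [[1.0, 0.0, 0.0], [0.0, -1.0, -0.0], [0.0, 0.0, -1.0]]
force: [-0.8, -0.8, -5.4]
opening: 0.269
```

{"op": "send_rows", "data": {"moves": [[[0,0,0,0,0,0.05,-1],[0,0,0,0,0,0.05,-1],[0,0,0,0,0,0.05,-1],[0,0,0,0,0,0,-1],[0,0,0,0,0,0,-1]]]}}

```text
time_s: 9.9
position: [0.6522, 0.0423, 0.1268]
tcp_rot: [[1.0, 0.0, 0.001], [0.0, -1.0, -0.0], [0.001, 0.0, -1.0]]
force: [-2.0, -0.9, 0.1]
opening: 0.264
```

{"op": "send_rows", "data": {"moves": [[[0,0,0,0,0,0.03,-1],[0,0,0,0,0,0.03,-1],[0,0,0,0,0,0,-1],[0,0,0,0,0,0,-1],[0,0,0,0,0,0,-1]]]}}

```text
time_s: 10.4
position: [0.6524, 0.0423, 0.1267]
tcp_rot: [[1.0, 0.0, 0.001], [0.0, -1.0, -0.0], [0.001, 0.0, -1.0]]
force: [-3.4, -0.2, 5.4]
opening: 0.269
```

{"op": "send_rows", "data": {"moves": [[[0,0,0,0,0,-0.05,-1],[0,0,0,0,0,0,-0.3],[0,0,0,0,0,0,0],[0,0,0,0,0,0,0.3],[0,0,0,0,0,0,0.5]]]}}

```text
time_s: 10.9
position: [0.6523, 0.0425, 0.1257]
tcp_rot: [[1.0, 0.0, 0.0], [0.0, -1.0, 0.0], [0.0, -0.0, -1.0]]
force: [0.3, 0.7, 0.5]
opening: 0.54
```

{"op": "send_rows", "data": {"moves": [[[0,0,0,0,0,-0.3,0.5],[0,0,0,0,0,-1,0.5],[0,0,0,0,0,-2.5,0.5],[0,0,0,0,0,-3,0.5],[0,0,0,0,0,-3,0.5]]]}}

```text
time_s: 11.4
position: [0.652, 0.0424, 0.2256]
tcp_rot: [[1.0, 0.0, 0.0], [0.0, -1.0, 0.0], [0.0, -0.0, -1.0]]
force: [-0.0, 0.5, -0.5]
opening: 0.746
```

{"op": "send_rows", "data": {"moves": [[[0,0,0,-2,0,0,1],[0,0,0,-3,0,0,1],[0,0,0,-4,0,0,1],[0,0,0,-2.2,0,0,1],[0,0,0,0,0,0,1]]]}}

```text
time_s: 11.9
position: [0.5366, 0.0428, 0.2248]
tcp_rot: [[1.0, 0.001, -0.002], [0.001, -1.0, 0.0], [-0.002, -0.0, -1.0]]
force: [0.9, -0.2, -0.2]
opening: 0.99
```

Run:
```python
from h import *
s=readout.read_state();print(s["position"],s["force"])
m=camera_model("wrist");im=capture("wrist")
k=mask("wrist","weight",[.652,.042,.12],m)
print(k.sum())
S=[P+[0,0,.0795] for P in SH["weight"]];q,v=fit([(m,k)],S,[.652,.042,0]);print("weight",q,v)
pl=[P-[0,0,.006] for P in SH["platen"]]
o=im.copy()
for d in ["platen"]:
  for P in pl:
    h=cv2.convexHull(proj(m,P+[.652,.042,0]).astype(np.int32));cv2.polylines(o,[h],True,(0,255,0),1)
for P in S:
    h=cv2.convexHull(proj(m,P+[q[0],q[1],0]).astype(np.int32));cv2.polylines(o,[h],True,(0,0,255),1)
o=np.hstack([cv2.resize(o[:200,150:410],None,fx=1.5,fy=1.5)])
sc=cv2.resize(capture("scene")[210:320,250:390],(390,306));o=np.hstack([o,sc[:300]]) 
cv2.imwrite("pics/pl.png",o)
```

```text
[0.53660511 0.04284576 0.22477269] [ 0.92541896 -0.21007764 -0.22532921]
4807.0
weight [0.65060893 0.04132202 0.13498198] 0.9660176533513698
```

View pics/pl.png

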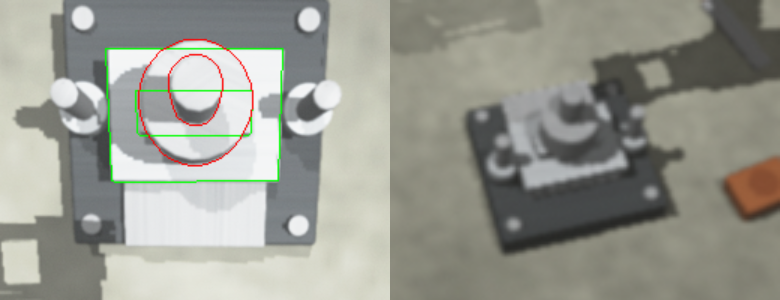

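Weight stands upright and centred on the rib (fit within about 1.5 mm), and the plate's outline matches its lower stop. Next, to the gauge.

{"op": "send_rows", "data": {"moves": [[[0,0,0,-1,-2.5,0,1],[0,0,0,-1.7,-4.2,0,1],[0,0,0,-1.7,-4.2,0,1],[0,0,0,-1.7,-4.2,0,1],[0,0,0,-1.7,-4.2,0,1]]]}}

```text
time_s: 12.55
position: [0.4633, 0.2373, 0.2242]
tcp_rot: [[1.0, -0.0, 0.002], [-0.0, -1.0, 0.001], [0.002, -0.001, -1.0]]
force: [0.2, 0.2, -0.1]
opening: 0.994
```

{"op": "send_rows", "data": {"moves": [[[0,0,0,-1.2,-3,0,1],[0,0,0,-0.6,-1.4,0,1],[0,0,-7.25,0,0,0,1],[0,0,-7.25,0,0,0,1],[0,0,0,0,0,0,1]]]}}

```text
time_s: 13.05
position: [0.4453, 0.2794, 0.224]
tcp_rot: [[0.968, 0.25, 0.001], [0.25, -0.968, 0.0], [0.001, 0.0, -1.0]]
force: [1.1, -0.3, -0.5]
opening: 1.002
```

{"op": "send_rows", "data": {"moves": [[[0,0,0,0,0,0,1],[0,0,0,0,0,0,1],[0,0,0,0,0,0,1],[0,0,0,0,0,0,1],[0,0,0,0,0,0,1]]]}}

```text
time_s: 13.55
position: [0.444, 0.2792, 0.224]
tcp_rot: [[0.968, 0.25, 0.0], [0.25, -0.968, 0.0], [0.0, 0.0, -1.0]]
force: [0.3, 0.3, -0.1]
opening: 1.003
```

```bash
python3 look.py gauge gauge g1 .441 .28 .253 wrist top scene
```

```text
13.55 [0.444  0.2792 0.224 ] [[0.968, 0.25, 0.0], [0.25, -0.968, 0.0], [0.0, 0.0, -1.0]] [ 0.33  0.32 -0.09] 1.003159049054166
wrist cam [0.508 0.294 0.386] mask 2666.0
wrist [441.9 278.1  15.1] 0.945
top cam [0.177 0.007 1.542] mask 118.0
top [441.8 277.4  18.3] 0.377
scene cam [ 1.209 -0.204  1.104] mask 458.0
scene [442.7 278.1  15. ] 0.868
all [442.9 278.5  14.9] 0.727
```

View pics/g1_wrist.png

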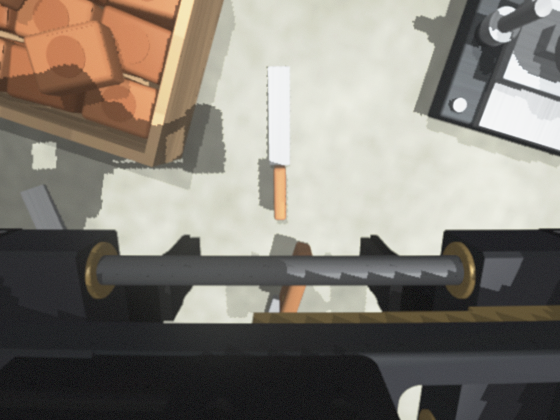

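The gauge grip is at (280,195) with its blade running up to (280,67). The larger look-alike's grip end is just below at (300,245), and the crate corner is at (155,160). I check those clearances before descending.

Run:
```python
from h import *
def ray(c,uv,z):
    m=camera_model(c);K=m["camera_matrix"]
    p=cv2.undistortPoints(np.array([[uv]],float),K,np.array([m["k1"],0,0,0.]))[0,0]
    d=m["pose"][:3,:3]@[p[0],-p[1],-1];o=m["pose"][:3,3];return o+d*(z-o[2])/d[2]
s=readout.read_state();R=s["tcp_rot"];P=s["position"]
for n,c,uv,z in [("crate rim","wrist",(152,150),.1),("crate rim top","top",(168,213),.1),("big grip end top","wrist",(303,243),.055),("big grip end base","wrist",(300,243),.0),("cam big end","top",(214,235),.05),("grip rear","wrist",(280,220),.04),("grip front","wrist",(279,167),.04),("tip","wrist",(278,67),.003)]:
    w=ray(c,uv,z);print(n,np.round(w,4),"tool cm",np.round(R.T@(w-P)*100,2))
```

```text
crate rim [0.4632 0.4014 0.1   ] tool cm [  4.92 -11.33  12.4 ]
crate rim top [0.442  0.3851 0.1   ] tool cm [  2.46 -10.28  12.4 ]
big grip end top [0.3971 0.2394 0.055 ] tool cm [-5.54  2.69 16.9 ]
big grip end base [0.3777 0.234  0.    ] tool cm [-7.55  2.73 22.4 ]
cam big end [0.3771 0.2378 0.05  ] tool cm [-7.51  2.34 17.4 ]
grip rear [0.4122 0.2696 0.04  ] tool cm [-3.31  0.14 18.4 ]
grip front [0.4702 0.2857 0.04  ] tool cm [ 2.71  0.04 18.4 ]
tip [0.5754 0.3141 0.003 ] tool cm [13.59 -0.07 22.1 ]
```

{"op": "send_rows", "data": {"moves": [[[0,0,-0.5,-0.25,0.07,3,1],[0,0,0,0,0,4,1],[0,0,0,0,0,4,1],[0,0,0,0,0,4,1],[0,0,0,0,0,2.5,1]]]}}

```text
time_s: 14.35
position: [0.4405, 0.2776, 0.0465]
tcp_rot: [[0.966, 0.259, -0.003], [0.259, -0.966, -0.001], [-0.003, 0.0, -1.0]]
force: [0.1, -0.6, 0.5]
opening: 0.998
```

{"op": "send_rows", "data": {"moves": [[[0,0,0,0,0,1.7,1],[0,0,0,0,0,1.3,1],[0,0,0,0,0,0.7,1],[0,0,0,0,0,0,1],[0,0,0,0,0,0,0.2]]]}}

```text
time_s: 14.85
position: [0.4422, 0.2783, 0.0125]
tcp_rot: [[0.966, 0.259, 0.001], [0.259, -0.966, 0.0], [0.001, -0.0, -1.0]]
force: [0.7, -0.6, 0.2]
opening: 0.969
```

{"op": "send_rows", "data": {"moves": [[[0,0,0,0,0,0,-0.2],[0,0,0,0,0,0,-0.5],[0,0,0,0,0,0,-0.6],[0,0,0,0,0,0,-0.7],[0,0,0,0,0,0,-1]]]}}

```text
time_s: 15.35
position: [0.4418, 0.278, 0.0121]
tcp_rot: [[0.966, 0.259, 0.0], [0.259, -0.966, 0.0], [0.0, -0.0, -1.0]]
force: [0.9, -0.4, 1.1]
opening: 0.543
```

{"op": "send_rows", "data": {"moves": [[[0,0,0,0,0,0,-1],[0,0,0,0,0,0,-1],[0,0,0,0,0,0,-1],[0,0,0,0,0,0,-1],[0,0,0,0,0,0,-1]]]}}

```text
time_s: 15.85
position: [0.4417, 0.278, 0.0119]
tcp_rot: [[0.966, 0.259, -0.0], [0.259, -0.966, 0.0], [-0.0, -0.0, -1.0]]
force: [0.3, 0.5, -0.3]
opening: 0.157
```

{"op": "send_rows", "data": {"moves": [[[0,0,0,0,0,-1,-1],[0,0,0,0,0,-2.5,-1],[0,0,0,0,0,-3.5,-1],[0,0,5.1,0,0,-3,-1],[0,0,5.1,0,0,-2,-1]]]}}

```text
time_s: 16.35
position: [0.4422, 0.2783, 0.1346]
tcp_rot: [[0.997, 0.08, 0.003], [0.08, -0.997, 0.001], [0.003, -0.001, -1.0]]
force: [0.1, -0.0, -0.8]
opening: 0.161
```

{"op": "send_rows", "data": {"moves": [[[0,0,5.2,0,0,0,-1],[0,0,0,0.2,2.5,0,-1],[0,0,0,0.2,4,0,-1],[0,0,0,0.2,4,0,-1],[0,0,0,0.2,4,0,-1]]]}}

```text
time_s: 16.85
position: [0.4484, 0.1318, 0.1326]
tcp_rot: [[1.0, -0.005, 0.001], [-0.005, -1.0, -0.0], [0.001, 0.0, -1.0]]
force: [0.6, -0.3, -1.5]
opening: 0.161
```

{"op": "send_rows", "data": {"moves": [[[0,0,0,0.1,4,0,-1],[0,0,0,0.1,3.1,0,-1],[0,0,0,0,1.8,0,-1],[0,0,0,0,0,0,-1],[0,0,0,0,0,0,-1]]]}}

```text
time_s: 17.35
position: [0.45, 0.0439, 0.1323]
tcp_rot: [[1.0, -0.008, 0.0], [-0.008, -1.0, 0.0], [0.0, -0.0, -1.0]]
force: [-0.0, 0.1, -0.6]
opening: 0.162
```

{"op": "send_rows", "data": {"moves": [[[0,0,0,0,0,0,-1],[0,0,0,0,0,0,-1],[0,0,0,0,0,0,-1],[0,0,0,0,0,0,-1],[0,0,0,0,0,0,-1]]]}}

```text
time_s: 17.85
position: [0.4501, 0.0443, 0.1319]
tcp_rot: [[1.0, -0.006, -0.0], [-0.006, -1.0, 0.0], [-0.0, -0.0, -1.0]]
force: [0.3, -0.5, -0.9]
opening: 0.156
```

```bash
cat > ov.py <<'E'
from h import *
import sys
z=float(sys.argv[2])
s=readout.read_state();print(s["time_s"],np.round(s["position"],4),np.round(s["tcp_rot"],4).tolist(),np.round(s["force"],2),np.round(s["moment"],2),s["opening"])
m=camera_model("wrist");im=capture("wrist")
k=mask("wrist","gauge",[s["position"][0]+.06,s["position"][1],s["position"][2]],m)
S=[P+[0,0,z] for P in SH["gauge"]];q,v=fit([(m,k)],S,[*s["position"][:2],-.008]);print("gauge",np.round([*q[:2]*1000,np.degrees(q[2])],2),v,k.sum())
k2=mask("wrist","platen_rib",[.65,.042,.06],m)
o=im.copy()
for P,qq,col in [(p,q,(0,0,255)) for p in S]+[(SH["platen"][0]-[0,0,.006],[.652,.042,-.008],(0,255,0)),(SH["bed"][0],[.652,.042,-.008],(255,0,0))]:
    c,sn=np.cos(qq[2]),np.sin(qq[2]);R=np.array([[c,-sn,0],[sn,c,0],[0,0,1]])
    h=cv2.convexHull(((proj(m,P@R.T+[qq[0],qq[1],0])+.5)*16-8).astype(np.int32));cv2.polylines(o,[h],True,col,1,shift=4)
cv2.imwrite(f"pics/{sys.argv[1]}.png",cv2.resize(o[:290,150:410],None,fx=2,fy=2))
E
python3 ov.py o1 .12
```

```text
17.85 [0.4501 0.0443 0.1319] [[1.0, -0.0059, -0.0001], [-0.0059, -1.0, 0.0], [-0.0001, -0.0, -1.0]] [ 0.26 -0.53 -0.95] [0.   0.06 0.  ] 0.15649289888505474
gauge [ 4.6244e+02  4.3290e+01 -2.8000e-01] 0.8854201184002353 11863.0
```

View pics/o1.png

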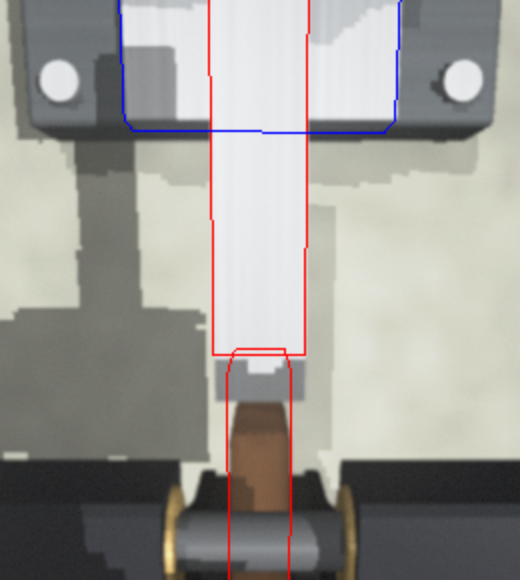

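Blade (red) is centred over the bed (blue) and aligned; the fit's x is biased because the tip is out of view, so I rely on the grasp offset for x. Descending to feel the bed.

{"op": "send_rows", "data": {"moves": [[[0,0,0,0,0,1.5,-1],[0,0,0,0,0,2.5,-1],[0,0,0,0,0,2,-1],[0,0,0,0,0,1,-1],[0,0,0,0,0,0.4,-1]]]}}

```text
time_s: 18.5
position: [0.4497, 0.044, 0.0571]
tcp_rot: [[1.0, -0.007, -0.002], [-0.007, -1.0, 0.0], [-0.002, -0.0, -1.0]]
force: [0.8, 0.2, -1.8]
opening: 0.16
```

{"op": "send_rows", "data": {"moves": [[[0,0,0,0,0,0,-1],[0,0,0,0,0,0,-1],[0,0,0,0,0,0,-1],[0,0,0,0,0,0,-1],[0,0,0,0,0,0,-1]]]}}

```text
time_s: 19.0
position: [0.4504, 0.0439, 0.0584]
tcp_rot: [[1.0, -0.007, 0.001], [-0.007, -1.0, -0.0], [0.001, 0.0, -1.0]]
force: [-0.1, 0.3, -0.8]
opening: 0.16
```

Run:
```python
from h import *
s=readout.read_state();print(s["time_s"],np.round(s["position"],4),np.round(s["force"],2),np.round(s["moment"],2))
im=capture("scene");cv2.imwrite("pics/s2.png",im)
```

```text
19.0 [0.4504 0.0439 0.0584] [-0.05  0.29 -0.82] [0.05 0.12 0.02]
```

{"op": "send_rows", "data": {"moves": [[[0,0,0,0,0,0.03,-1],[0,0,0,0,0,0.03,-1],[0,0,0,0,0,0,-1],[0,0,0,0,0,0,-1],[0,0,0,0,0,0,-1]]]}}

```text
time_s: 19.55
position: [0.4501, 0.044, 0.0573]
tcp_rot: [[1.0, -0.007, -0.0], [-0.007, -1.0, 0.0], [-0.0, -0.0, -1.0]]
force: [-0.6, 1.0, -0.4]
opening: 0.157
```

{"op": "send_rows", "data": {"moves": [[[0,0,0,0,0,0.03,-1],[0,0,0,0,0,0.03,-1],[0,0,0,0,0,0,-1],[0,0,0,0,0,0,-1],[0,0,0,0,0,0,-1]]]}}

```text
time_s: 20.05
position: [0.4501, 0.044, 0.0568]
tcp_rot: [[1.0, -0.007, -0.0], [-0.007, -1.0, 0.0], [-0.0, -0.0, -1.0]]
force: [-0.2, -0.0, -1.1]
opening: 0.156
```

{"op": "send_rows", "data": {"moves": [[[0,0,0,0,0,0.03,-1],[0,0,0,0,0,0.03,-1],[0,0,0,0,0,0,-1],[0,0,0,0,0,0,-1],[0,0,0,0,0,0,-1]]]}}

```text
time_s: 20.55
position: [0.4501, 0.044, 0.0561]
tcp_rot: [[1.0, -0.007, -0.0], [-0.007, -1.0, 0.0], [-0.0, -0.0, -1.0]]
force: [-1.1, -0.0, -0.2]
opening: 0.155
```

```bash
cat > st.py <<'E'
from rig import readout
import numpy as np
s=readout.read_state();print(s["time_s"],np.round(s["position"],4),np.round(s["force"],2),np.round(s["moment"],3))
E
python3 st.py
```

```text
20.55 [0.4501 0.044  0.0561] [-1.09 -0.03 -0.21] [ 0.016  0.069 -0.009]
```

{"op": "send_rows", "data": {"moves": [[[0,0,0,0,0,0.03,-1],[0,0,0,0,0,0,-1],[0,0,0,0,0,0,-1],[0,0,0,0,0,0,-1],[0,0,0,0,0,0,-1]]]}}

```text
time_s: 21.05
position: [0.4502, 0.044, 0.0559]
tcp_rot: [[1.0, -0.007, 0.0], [-0.007, -1.0, 0.0], [0.0, -0.0, -1.0]]
force: [-0.3, 0.8, -0.2]
opening: 0.157
```

```bash
python3 st.py
```

```text
21.05 [0.4502 0.044  0.0559] [-0.26  0.79 -0.16] [0.028 0.095 0.019]
```

{"op": "send_rows", "data": {"moves": [[[0,0,0,0,0,0.03,-1],[0,0,0,0,0,0,-1],[0,0,0,0,0,0,-1],[0,0,0,0,0,0,-1],[0,0,0,0,0,0,-1]]]}}

```text
time_s: 21.55
position: [0.4501, 0.044, 0.0556]
tcp_rot: [[1.0, -0.007, 0.0], [-0.007, -1.0, -0.0], [0.0, 0.0, -1.0]]
force: [0.2, -0.1, 0.6]
opening: 0.158
```

```bash
python3 st.py
```

```text
21.55 [0.4501 0.044  0.0556] [ 0.21 -0.13  0.59] [ 0.072  0.036 -0.01 ]
```

{"op": "send_rows", "data": {"moves": [[[0,0,0,0,0,0.03,-1],[0,0,0,0,0,0,-1],[0,0,0,0,0,0,-1],[0,0,0,0,0,0,-1],[0,0,0,0,0,0,-1]]]}}

```text
time_s: 22.05
position: [0.45, 0.044, 0.0553]
tcp_rot: [[1.0, -0.007, -0.0], [-0.007, -1.0, 0.0], [-0.0, -0.0, -1.0]]
force: [-0.5, 0.4, 2.0]
opening: 0.156
```

```bash
python3 st.py
```

```text
22.05 [0.45   0.044  0.0553] [-0.54  0.39  2.01] [ 0.    -0.014  0.   ]
```

{"op": "send_rows", "data": {"moves": [[[0,0,0,0,0,0.03,-1],[0,0,0,0,0,0,-1],[0,0,0,0,0,0,-1],[0,0,0,0,0,0,-1],[0,0,0,0,0,0,-1]]]}}

```text
time_s: 22.55
position: [0.45, 0.044, 0.055]
tcp_rot: [[1.0, -0.007, -0.0], [-0.007, -1.0, 0.0], [-0.0, -0.0, -1.0]]
force: [-1.9, -0.4, 2.9]
opening: 0.154
```

```bash
python3 st.py
```

```text
22.55 [0.45  0.044 0.055] [-1.88 -0.39  2.93] [-0.012  0.014  0.007]
```

Bed contact felt at TCP z ≈ 0.0556, so the bed top is about 43.6 mm and wedging is expected about 36–40 mm past the plate's front edge. I ease the push and slide in.

{"op": "send_rows", "data": {"moves": [[[0,0,0,0,0,-0.03,-1],[0,0,0,0.6,0,0,-1],[0,0,0,0.6,0,0,-1],[0,0,0,0.5,0,0,-1],[0,0,0,0.3,0,0,-1]]]}}

```text
time_s: 23.05
position: [0.4713, 0.0437, 0.0552]
tcp_rot: [[1.0, -0.007, 0.001], [-0.007, -1.0, -0.0], [0.001, 0.0, -1.0]]
force: [-2.4, 0.3, 1.2]
opening: 0.161
```

```bash
python3 st.py
```

```text
23.05 [0.4713 0.0437 0.0552] [-2.4   0.3   1.25] [0.027 0.098 0.014]
```

{"op": "send_rows", "data": {"moves": [[[0,0,0,0.4,0,0,-1],[0,0,0,0.4,0,0,-1],[0,0,0,0.2,0,0,-1],[0,0,0,0,0,0,-1],[0,0,0,0,0,0,-1]]]}}

```text
time_s: 23.55
position: [0.4809, 0.0437, 0.0553]
tcp_rot: [[1.0, -0.007, 0.002], [-0.007, -1.0, -0.0], [0.002, 0.0, -1.0]]
force: [-0.2, -0.8, 1.2]
opening: 0.158
```

```bash
python3 st.py
```

```text
23.55 [0.4809 0.0437 0.0553] [-0.2  -0.84  1.18] [ 0.083 -0.117 -0.023]
```

{"op": "send_rows", "data": {"moves": [[[0,0,0,0.3,0,0,-1],[0,0,0,0.4,0,0,-1],[0,0,0,0.3,0,0,-1],[0,0,0,0,0,0,-1],[0,0,0,0,0,0,-1]]]}}

```text
time_s: 24.05
position: [0.4911, 0.0436, 0.0553]
tcp_rot: [[1.0, -0.007, 0.002], [-0.007, -1.0, -0.0], [0.002, 0.0, -1.0]]
force: [-1.3, -0.4, 2.1]
opening: 0.158
```

```bash
sed -i 's/0:290,150:410/:290,150:410/' ov.py; python3 ov.py o2 .0435
```

```text
24.05 [0.4911 0.0436 0.0553] [[1.0, -0.0067, 0.0018], [-0.0067, -1.0, -0.0002], [0.0018, 0.0002, -1.0]] [-1.33 -0.45  2.14] [ 0.07 -0.05  0.03] 0.15818642448283438
gauge [ 5.0344e+02  4.2670e+01 -3.8000e-01] 0.8300581573492204 11277.0
```

View pics/o2.png

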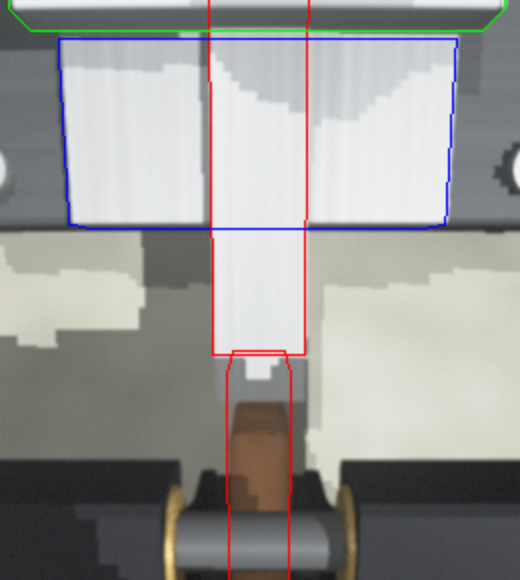

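The blade is centred, square to the press, and runs under the plate's front edge (it disappears at the top, y≈30). Advancing in small steps while watching Fx.

{"op": "send_rows", "data": {"moves": [[[0,0,0,0.2,0,0,-1],[0,0,0,0.2,0,0,-1],[0,0,0,0.2,0,0,-1],[0,0,0,0.2,0,0,-1],[0,0,0,0,0,0,-1]]]}}

```text
time_s: 24.7
position: [0.497, 0.0438, 0.0553]
tcp_rot: [[1.0, -0.007, -0.003], [-0.007, -1.0, 0.0], [-0.003, -0.0, -1.0]]
force: [-3.9, -1.0, 5.0]
opening: 0.158
```

{"op": "send_rows", "data": {"moves": [[[0,0,0,0.1,0,0,-1],[0,0,0,0.1,0,0,-1],[0,0,0,0.1,0,0,-1],[0,0,0,0,0,0,-1],[0,0,0,0,0,0,-1]]]}}

```text
time_s: 25.2
position: [0.497, 0.0439, 0.0551]
tcp_rot: [[1.0, -0.006, -0.009], [-0.006, -1.0, 0.001], [-0.009, -0.001, -1.0]]
force: [-7.6, -0.5, 7.7]
opening: 0.162
```

{"op": "send_rows", "data": {"moves": [[[0,0,0,0.1,0,0,-1],[0,0,0,0.1,0,0,-1],[0,0,0,0,0,0,-1],[0,0,0,0,0,0,-1],[0,0,0,0,0,0,-1]]]}}

```text
time_s: 25.7
position: [0.497, 0.044, 0.0549]
tcp_rot: [[1.0, -0.006, -0.013], [-0.006, -1.0, 0.001], [-0.013, -0.001, -1.0]]
force: [-9.0, -2.2, 9.3]
opening: 0.159
```

Fx jumped and the TCP stopped at x = 0.497, with the tool pitching slightly and pressing down. I back the command off to unload it and then re-check.

{"op": "send_rows", "data": {"moves": [[[0,0,0,-0.3,0,0,-1],[0,0,0,-0.3,0,0,-1],[0,0,0,0,0,0,-1],[0,0,0,0,0,0,-1],[0,0,0,0,0,0,-1]]]}}

```text
time_s: 26.2
position: [0.497, 0.0437, 0.055]
tcp_rot: [[1.0, -0.007, -0.001], [-0.007, -1.0, 0.0], [-0.001, -0.0, -1.0]]
force: [-0.5, 0.3, -0.7]
opening: 0.16
```

```bash
python3 st.py
python3 - <<'E'
from h import *
m=camera_model("scene");im=capture("scene")
for z in (0,.003,.006):
    pass
q=[.652,.042,-.008]
for t,n in (("weight","weight"),):
    k=mask("scene","weight",[.652,.042,.12],m)
    for h in (.0765,.0795,.0825,.0855):
        qq,v=fit([(m,k)],[P+[0,0,h] for P in SH["weight"]],[.652,.042,0]);print(h,np.round(qq[:2],4),round(v,3))
cv2.imwrite("pics/s3.png",cv2.resize(im[215:305,260:370],None,fx=6,fy=6,interpolation=2))
E
```

```text
26.2 [0.497  0.0437 0.055 ] [-0.48  0.28 -0.75] [0.244 0.379 0.009]
0.0765 [0.6484 0.0422] 0.864
0.0795 [0.6501 0.041 ] 0.859
0.0825 [0.6517 0.0406] 0.853
0.0855 [0.6527 0.0407] 0.849
```

View pics/s3.png

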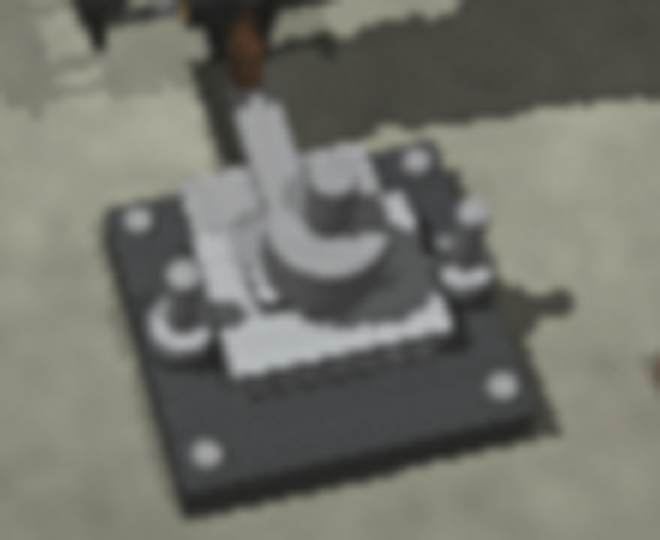

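The plate sits low and the blade is in the gap's front, centred. The residual moment My = +0.38 suggests the hand is prying the blade nose-up, so I trim the pitch nose-down a little.

{"op": "send_rows", "data": {"moves": [[[0,-0.3,0,0,0,0,-1],[0,0,0,0,0,0,-1],[0,0,0,0,0,0,-1],[0,0,0,0,0,0,-1],[0,0,0,0,0,0,-1]]]}}

```text
time_s: 26.8
position: [0.497, 0.0437, 0.0552]
tcp_rot: [[1.0, -0.007, -0.005], [-0.007, -1.0, 0.0], [-0.005, -0.0, -1.0]]
force: [-1.1, 0.9, -0.0]
opening: 0.16
```

```bash
python3 st.py
```

```text
26.8 [0.497  0.0437 0.0552] [-1.12  0.93 -0.  ] [0.253 0.384 0.119]
```

{"op": "send_rows", "data": {"moves": [[[0,-0.3,0,0,0,0,-1],[0,0,0,0,0,0,-1],[0,0,0,0,0,0,-1],[0,0,0,0,0,0,-1],[0,0,0,0,0,0,-1]]]}}

```text
time_s: 27.3
position: [0.4978, 0.0435, 0.0554]
tcp_rot: [[1.0, -0.007, -0.009], [-0.007, -1.0, -0.0], [-0.009, 0.0, -1.0]]
force: [0.7, 0.3, -0.1]
opening: 0.165
```

```bash
python3 st.py
```

```text
27.3 [0.4978 0.0435 0.0554] [ 0.69  0.31 -0.07] [0.043 0.06  0.044]
```

{"op": "send_rows", "data": {"moves": [[[0,0,0,0.1,0,0,-1],[0,0,0,0.1,0,0,-1],[0,0,0,0,0,0,-1],[0,0,0,0,0,0,-1],[0,0,0,0,0,0,-1]]]}}

```text
time_s: 27.8
position: [0.4979, 0.0437, 0.0553]
tcp_rot: [[1.0, -0.007, -0.013], [-0.007, -1.0, 0.0], [-0.013, -0.0, -1.0]]
force: [-5.2, -0.4, 5.2]
opening: 0.157
```

```bash
python3 st.py
```

```text
27.8 [0.4979 0.0437 0.0553] [-5.22 -0.42  5.16] [-0.134  0.709 -0.104]
```

{"op": "send_rows", "data": {"moves": [[[0,0,0,0.1,0,0,-1],[0,0,0,0.1,0,0,-1],[0,0,0,0,0,0,-1],[0,0,0,0,0,0,-1],[0,0,0,0,0,0,-1]]]}}

```text
time_s: 28.3
position: [0.4986, 0.0439, 0.0553]
tcp_rot: [[1.0, -0.007, -0.015], [-0.006, -1.0, 0.0], [-0.015, -0.0, -1.0]]
force: [-7.4, -1.3, 7.0]
opening: 0.161
```

```bash
python3 st.py
```

```text
28.3 [0.4986 0.0439 0.0553] [-7.37 -1.29  6.97] [-0.206  0.955 -0.099]
```

Drag now, but I want to be sure that the blade is flat on the bed rather than nose-down. I retreat 15 mm, level out, and measure the contact lever from averaged force and moment.

{"op": "send_rows", "data": {"moves": [[[0,0.3,0,-0.4,0,0,-1],[0,0.3,0,-0.6,0,0,-1],[0,0,0,-0.6,0,0,-1],[0,0,0,-0.3,0,0,-1],[0,0,0,0,0,-0.2,-1]]]}}

```text
time_s: 28.8
position: [0.4809, 0.0439, 0.057]
tcp_rot: [[1.0, -0.007, -0.002], [-0.007, -1.0, 0.0], [-0.002, -0.0, -1.0]]
force: [-0.6, 0.3, -2.3]
opening: 0.161
```

{"op": "send_rows", "data": {"moves": [[[0,0,0,0,0,-0.1,-1],[0,0,0,0,0,0,-1],[0,0,0,0,0,0,-1],[0,0,0,0,0,0,-1],[0,0,0,0,0,0,-1]]]}}

```text
time_s: 29.3
position: [0.4817, 0.0438, 0.0581]
tcp_rot: [[1.0, -0.007, -0.001], [-0.007, -1.0, 0.0], [-0.001, -0.0, -1.0]]
force: [-1.4, 0.6, -3.4]
opening: 0.159
```

```bash
cat > av.py <<'E'
from rig import *
import numpy as np
A=[]
for i in range(8):
    capture("wrist");s=readout.read_state();A.append(np.r_[s["position"]*1000,s["force"],s["moment"]*100,s["tcp_rot"][2,0]*1000])
A=np.array(A);print(s["time_s"],"mm",A.mean(0)[:3].round(2),"F",A.mean(0)[3:6].round(2),"M cNm",A.mean(0)[6:9].round(1),"pitch mrad",A.mean(0)[9].round(2),"sd",A.std(0)[3:9].round(1))
E
python3 av.py
```

```text
29.7 mm [481.88  43.8   58.19] F [-0.94  0.05 -2.96] M cNm [ 6.9 69.8  3.1] pitch mrad -0.6 sd [0.5 0.4 0.6 1.8 4.2 3.5]
```

{"op": "send_rows", "data": {"moves": [[[0,0,0,0,0,0.1,-1],[0,0,0,0,0,0.1,-1],[0,0,0,0,0,0.1,-1],[0,0,0,0,0,0,-1],[0,0,0,0,0,0,-1]]]}}

```text
time_s: 30.2
position: [0.4835, 0.0435, 0.0557]
tcp_rot: [[1.0, -0.007, 0.003], [-0.007, -1.0, -0.0], [0.003, 0.0, -1.0]]
force: [1.0, -0.1, -0.3]
opening: 0.163
```

```bash
python3 av.py
```

```text
30.6 mm [483.15  43.59  55.61] F [ 1.21 -0.07  1.53] M cNm [  0.2 -37.5  -1.7] pitch mrad 2.32 sd [0.4 0.3 0.5 2.5 8.  3.3]
```

The readings fit a bed top of about 43.9 mm and a gap of about 4.6 mm, so wedging near 30 mm insertion is right. I re-advance level, then add push while compensating lag (nose-up trim, a touch higher).

{"op": "send_rows", "data": {"moves": [[[0,0,0,0,0,-0.04,-1],[0,0,0,0.4,0,0,-1],[0,0,0,0.5,0,0,-1],[0,0,0,0.3,0,0,-1],[0,0,0,0,0,0,-1]]]}}

```text
time_s: 31.1
position: [0.4949, 0.0437, 0.0555]
tcp_rot: [[1.0, -0.007, 0.001], [-0.007, -1.0, -0.0], [0.001, 0.0, -1.0]]
force: [-1.0, 0.8, 0.5]
opening: 0.159
```

```bash
python3 av.py
```

```text
31.5 mm [494.55  43.63  55.53] F [ 0.03  0.1  -0.01] M cNm [ 4.1 -4.4 -0.3] pitch mrad 0.61 sd [0.4 0.4 0.3 4.1 3.5 2.9]
```

{"op": "send_rows", "data": {"moves": [[[0,0.1,0,0.1,0,-0.02,-1],[0,0.1,0,0.1,0,-0.02,-1],[0,0,0,0,0,0,-1],[0,0,0,0,0,0,-1],[0,0,0,0,0,0,-1]]]}}

```text
time_s: 32.0
position: [0.4957, 0.0437, 0.0559]
tcp_rot: [[1.0, -0.007, 0.002], [-0.007, -1.0, 0.0], [0.002, -0.0, -1.0]]
force: [0.4, -0.4, -2.0]
opening: 0.157
```

```bash
python3 av.py
```

```text
32.4 mm [495.73  43.71  55.98] F [-0.84 -0.17 -2.02] M cNm [ 2.7 34.1 -1.4] pitch mrad 2.62 sd [0.4 0.3 0.4 2.5 4.1 3.7]
```

{"op": "send_rows", "data": {"moves": [[[0,-0.2,0,0,0,0.04,-1],[0,0,0,0.1,0,0,-1],[0,0,0,0.05,0,0,-1],[0,0,0,0,0,0,-1],[0,0,0,0,0,0,-1]]]}}

```text
time_s: 32.9
position: [0.4981, 0.0436, 0.0558]
tcp_rot: [[1.0, -0.007, 0.001], [-0.007, -1.0, -0.0], [0.001, 0.0, -1.0]]
force: [1.0, 0.1, -1.2]
opening: 0.161
```

```bash
python3 av.py
```

```text
33.3 mm [497.79  43.62  55.75] F [ 0.05  0.12 -0.98] M cNm [ 2.3  7.8 -1.4] pitch mrad 0.39 sd [0.4 0.5 0.5 2.8 2.6 1.9]
```

{"op": "send_rows", "data": {"moves": [[[0,0.05,0,0.05,0,-0.01,-1],[0,0,0,0.05,0,0,-1],[0,0,0,0,0,0,-1],[0,0,0,0,0,0,-1],[0,0,0,0,0,0,-1]]]}}

```text
time_s: 33.8
position: [0.4986, 0.0436, 0.0558]
tcp_rot: [[1.0, -0.007, 0.001], [-0.007, -1.0, 0.0], [0.001, -0.0, -1.0]]
force: [0.5, 0.5, -1.6]
opening: 0.154
```

```bash
python3 av.py
```

```text
34.2 mm [498.63  43.63  55.78] F [ 0.26 -0.25 -0.99] M cNm [5.4 9.7 0.7] pitch mrad 0.87 sd [0.3 0.3 0.4 1.  2.8 1.9]
```

Completely free here with no contact force, so the earlier "jam" was nose-digging friction from pressing down. I continue level in small steps.

{"op": "send_rows", "data": {"moves": [[[0,0,0,0.1,0,0,-1],[0,0,0,0.1,0,0,-1],[0,0,0,0.1,0,0,-1],[0,0,0,0,0,0,-1],[0,0,0,0,0,0,-1]]]}}

```text
time_s: 34.7
position: [0.5018, 0.0436, 0.0558]
tcp_rot: [[1.0, -0.007, 0.001], [-0.007, -1.0, -0.0], [0.001, 0.0, -1.0]]
force: [0.6, -0.0, -1.9]
opening: 0.158
```

```bash
sed -i 's/range(8)/range(5)/' av.py; python3 av.py
```

```text
34.95 mm [501.75  43.6   55.77] F [ 0.33  0.08 -2.05] M cNm [ 7.  13.1  1. ] pitch mrad 1.08 sd [0.3 0.3 0.3 2.8 2.1 2.3]
```

{"op": "send_rows", "data": {"moves": [[[0,0,0,0.1,0,0,-1],[0,0,0,0.1,0,0,-1],[0,0,0,0.1,0,0,-1],[0,0,0,0,0,0,-1],[0,0,0,0,0,0,-1]]]}}

```text
time_s: 35.45
position: [0.5033, 0.0438, 0.0558]
tcp_rot: [[1.0, -0.007, -0.002], [-0.007, -1.0, 0.0], [-0.002, -0.0, -1.0]]
force: [-3.9, -0.9, 2.6]
opening: 0.159
```

```bash
python3 av.py
```

```text
35.7 mm [503.31  43.76  55.72] F [-5.55 -0.13  3.18] M cNm [-0.2 91.3 -1.8] pitch mrad -1.76 sd [0.4 0.1 0.5 3.3 3.7 3.6]
```

Now touching the plate at x≈0.502 and dragging with 5.5 N at 0.503, almost level. That is ~32 mm insertion, matching a gap of ~4.7 mm. I level it and creep a little to confirm that it drags.

{"op": "send_rows", "data": {"moves": [[[0,0.15,0,0.05,0,-0.02,-1],[0,0,0,0.05,0,0,-1],[0,0,0,0,0,0,-1],[0,0,0,0,0,0,-1],[0,0,0,0,0,0,-1]]]}}

```text
time_s: 36.2
position: [0.5043, 0.0437, 0.0558]
tcp_rot: [[1.0, -0.006, 0.001], [-0.006, -1.0, 0.0], [0.001, -0.0, -1.0]]
force: [-4.5, 0.5, 1.6]
opening: 0.158
```

```bash
python3 av.py
```

```text
36.45 mm [504.36  43.74  55.75] F [-5.05 -0.35  1.8 ] M cNm [  1.6 106.6   1.1] pitch mrad 0.65 sd [0.4 0.4 0.2 5.  2.7 1.9]
```

{"op": "send_rows", "data": {"moves": [[[0,0.1,0,0.05,0,-0.02,-1],[0,0,0,0.05,0,0,-1],[0,0,0,0,0,0,-1],[0,0,0,0,0,0,-1],[0,0,0,0,0,0,-1]]]}}

```text
time_s: 36.95
position: [0.5049, 0.0438, 0.0558]
tcp_rot: [[1.0, -0.007, 0.001], [-0.007, -1.0, 0.0], [0.001, -0.0, -1.0]]
force: [-4.8, -0.8, 0.9]
opening: 0.163
```

```bash
python3 av.py
```

```text
37.2 mm [504.86  43.78  55.8 ] F [-5.88 -0.66  1.18] M cNm [ -3.4 124.6  -1.7] pitch mrad 1.27 sd [0.5 0.5 0.4 2.6 3.1 3.4]
```

```bash
python3 - <<'E'
from h import *
m=camera_model("wrist");a=capture("wrist");k=mask("wrist","weight",[.652,.042,.12],m)
if k is not None:print("weight px",k.sum(),fit([(m,k)],[P+[0,0,.0795] for P in SH["weight"]],[.652,.042,0]))
b=capture("scene")
cv2.imwrite("pics/fin.png",np.hstack([cv2.resize(a[:290,130:430],(400,387)),cv2.resize(b[200:310,255:369],(400,387))]))
E
python3 st.py
```

```text
37.35 [0.5049 0.0438 0.0558] [-5.81 -0.64  0.51] [-1.000e-03  1.211e+00  1.700e-02]
```

View pics/fin.png

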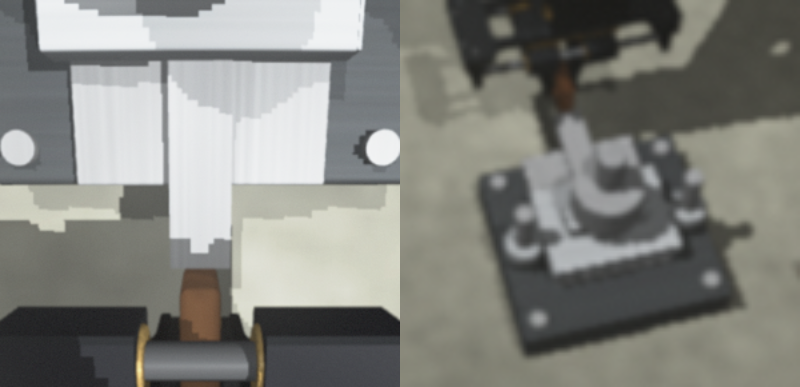

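The final view shows the blade centred and straight under the plate's front edge, about 34 mm in, with the weight still standing on the rib. Handing in.

```bash
python3 -c "
from rig import bot
print(bot.hand_in())"
```

```text
the job is handed in; nothing more can be done
None
```

The weight is standing on the rib and the taper gauge is wedged in the gap, still gripped. I handed the job in at about 37 s of the 69 s limit.

- **Weight:** It stands upright on the rib, and a wrist-camera fit put it within about 1.5 mm of centre. It was released with the plate at its lower stop. The last scene picture shows it still standing. The repeat wrist fit at the end found no weight in view, so that numerical check could not be redone.
- **Gauge:** I took the smallest of the three look-alikes by its wooden grip. I felt the lower plate at about 43.8 mm above the bench and slid the blade in level and centred.
- **Depth:** The blade is about 33–34 mm in, drags steadily at 5–6 N, and is pitched by about 1 mrad. Drag began around TCP x = 0.502–0.503 and I stopped at 0.505. I estimate the top plate is lifted by no more than about 0.1–0.15 mm, but I did not measure that directly.

**What went wrong on the way:** The first try at insertion jammed early, at TCP x = 0.497 and up to about 9 N, because the tool had tipped nose-down. I backed out, levelled it and slid in again; it then passed that point freely.

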